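# Clear two pipe fittings off a hand shovel into the deep tray

### The arm

A 6-joint arm with a two-finger parallel gripper is mounted at the origin on the work surface. World frame = base frame: x ahead of the robot, y to its left, z up, the work surface at z = 0. Lengths are in mm, angles in rad, forces in N, time in s.
With the tool pointing down it reaches from about 350 to 725 mm from the base axis. Payload 4.3 kg.
Tool frame: the origin (TCP) lies midway between the tips of the shut fingers; the grasp point (between the pads) lies 19 mm behind it; z points along the fingers, x is the direction in which the jaws open and shut, and the axes are right-handed (so a half turn about z gives the same grasp; the last joint's range is limited). The gripper opens to 85 mm and grips with 20 to 120 N. Pads are 22 mm wide; open, the fingers measure 114 mm over their backs; the gripper's body (76 mm by 85 mm) begins 54 mm behind the grasp point. The pads swing forward as they close: fully open they stand 13 mm farther back than shut.
Start: joints at [1.138, 0.377, 0.081, 1.274, 0, 1.46], TCP at [182.411, 545.338, 231.329] pointing down, gripper open.
Joint ranges: [-2.72, 2.72], [-0.84, 1.66], [-1.02, 1.22], [-1.77, 2.12], [-1.37, 1.28], [-3.14, 3.14]. Speed limits (rad/s): [2.57, 2.57, 3.14, 3.14, 3.14, 3.14].

### API

Orientations are given as a unit quaternion [w, x, y, z].
In Python, from cell import r gives the robot as it stands. The module is installed in compiled form; this text tells all that it offers.
- The arm moves only by the tool jog_arm, never from a script. Its argument "increments" is a list of rows, each an object of numbers: "grip": the closure, from -1 (fully open) to 1 (shut), so that 0 is half open; "x", "y", "z": the shift along the tool's x, y, z in mm; "ax", "ay", "az": the turn, a rotation vector about the tool's x, y, z in degrees. A call has 1 to 20 rows; each row shifts and turns the commanded pose from where the row before left it, along the tool's axes as they then stand; what a row does not reach is not made up. A row lasts 1/8 s, in which the tool goes at most 62.5 mm and 10.7 degrees, less where a joint would pass 70% of its speed; a pose out of reach is approached as far as the arm can. A call is refused whole if a number of a shift passes 62.5 or a number of a turn 10.7, either way. A call with a gripper value outside its range is refused whole. The fingers move at their own pace and stop on an object; the grip force is fixed at half the most. Time passes only in rows, so rows that do not move let the fingers close. It gives the time, the measured TCP pose, the force and the opening at its end, in the units of the state.
- r.read_state(): the state, without advancing time (a new reading comes with each control period).
- r.snapshot(name): name is "scene" or "top" or "wrist"; returns the picture (384x512x3 uint8, red, green, blue); there is no depth.
- r.camera_info(name): a dict with "K" (3x3 intrinsics, pixels), "extrinsics" (4x4, takes a point from world to camera coordinates). Camera axes: x right, y up, looking along -z (the intrinsics and any distortion apply to the point x, -y, -z); pixel columns grow to the right and rows downward; lengths in mm; the calibration is good to about 2 mm. A picture is of the moment at which its call begins: read the wrist's pose just before it. camera_info takes no time and is no camera call; for the wrist camera it gives the pose at the moment of the call.
- r.close_job(): hands the job in, once; it reports no verdict.
The state is a dict: "time": time; "q": joint angles; "qvel": joint speeds; "joint_torque": joint torques, N m; "position": TCP position; "tool_rot": TCP orientation; "ft_force": force on the tool from outside, world axes, zero at the start; "moment": the same for the moment, N m; "width": opening from 0.0 (shut) to 1.0 (fully open).
Only numpy, scipy, OpenCV 4.12 (cv2) and the standard library are available. Lean on these libraries where they do the work, as an engineer would, in place of code of your own. Each camera call takes 0.05 s, during which the arm holds its last target. There are 200 camera calls.

### The job

Two clean steel pipe fittings lie on the flat hand shovel. Take the shovel by its handle, rest the front edge of its blade on one rim of the large deep tray (not the small shallow one) while both fittings are still on the blade, then tip it so that both slide off into the tray. Do not touch the fittings with the gripper, and finally lay the empty shovel back down flat on the bench, beside the tray, and let go.

Things in the scene. Friction and masses are not known exactly. Their poses are not given: they have to be found in the camera images.
- scoop_grip (a point): Flat steel hand shovel (like a small dustpan) lying level, 0.25 kg; mid-grip of its straight grey handle, near its centre of mass. x: along the handle to the blade's front, z: up. The handle, a bar 20 mm wide (y), 24 mm high, runs from 72 mm behind to 40 mm ahead of this point, which is 30 mm above the underside; a foot under its rear end keeps the shovel level.
- scoop_edge (a point): Middle of the front edge of the same shovel's blade, at its underside: 140 mm ahead of the grip point (+x) and 30 mm below it; same axes. The blade is 100 mm long, 80 mm wide, 3 mm thick, with low walls at the sides (15 mm) and back (18 mm), none in front. Tipped nose down, the fittings start to slide at 10 to 20 degrees; about 35 clears the blade.
- fitting_a_center (a point): One of the two steel pipe fittings on the blade: hexagon nut 18 mm across flats, 12 mm high, with a round collar of 14 mm diameter on top, 18 mm high in all, about 30 g; the point is its centre, half-way up. The two are alike. (A third like them lies in the small tray and is not part of the job.)
- fitting_b_center (a point): The other fitting on the blade, just like the first; the point is its centre, half-way up.
- tray_in (a point): Large deep aluminium tray, fixed to the bench: 120 mm (x) by 160 mm (y) outside, 50 mm high, walls 4 mm. The point is the centre of its inner floor, its rim 45 mm above; z up, x and y along its sides; the short side towards -y faces the shovel, its outer face 80 mm from the point. Leave the shallow tray nearby (85 by 110 by 28 mm). Things between shovel and tray are under 35 mm high.
There are look-alikes about, which are no part of the job. Leave any purple look-alike of the part that bears tray_in alone.

How it is judged:
By the outcome, as a careful person would: the job done as asked, in the order asked, and still so for the second after the job is handed in, with the robot touching nothing.
It also fails if it takes over 51 s, if anything falls off the work surface, if the arm or the gripper's body presses on something with over 40 N, if the wrist force passes 120 N, or if a joint passes its speed limit or range.

## Working session

There is one attempt and no reset: what is moved stays moved. The work goes in short steps, Python scripts to look and compute and a tool call to move; the robot and the scene stay as the last step left them, time stands still between calls to the robot, and variables do not carry over. Pictures are saved under pics/ and viewed, about 8 in all and at most 12, crops included, and the job is handed in when it is done.

Besides the shell and the picture viewer there is one more tool, called by a JSON object that holds its "fn" and its "kwargs", one argument or row to a line. jog_arm: Moves the arm, as the interface text tells. Its arguments: {"type":"object","properties":{"increments":{"type":"array","items":{"type":"object","properties":{"grip":{"type":"number"},"x":{"type":"number"},"y":{"type":"number"},"z":{"type":"number"},"ax":{"type":"number"},"ay":{"type":"number"},"az":{"type":"number"}}}}},"required":["increments"]}

```bash
mkdir -p pics
python3 - <<'E'
from cell import r
import cv2,numpy as np
s=r.read_state();print(s)
for n in("top","scene"):
    im=r.snapshot(n);cv2.imwrite(f"pics/{n}0.png",im[:,:,::-1])
    print(n,r.camera_info(n))
E
```

```text
{'time': 0.0, 'q': array([1.13769652e+00, 3.78077030e-01, 7.96275488e-02, 1.27439234e+00,
       1.57249467e-05, 1.46047846e+00]), 'qvel': array([-0.00123472,  0.00077743, -0.00186433,  0.00033134, -0.00010836,
        0.00062408]), 'joint_torque': array([ 1.50581818e-03, -4.63598192e+01,  2.69877505e+01,  2.04845140e-02,
        1.26603613e-04,  2.46485605e-06]), 'position': array([182.11739166, 544.70961993, 230.35353673]), 'tool_rot': array([ 4.95724235e-04,  8.11543189e-01,  5.84291542e-01, -8.94613130e-04]), 'ft_force': array([ 0.09125673, -0.02117665, -0.41225287]), 'moment': array([0.00476533, 0.0111045 , 0.01064456]), 'width': 0.9986599011902866}
top {'K': array([[356.0299933 ,   0.        , 258.06983023],
       [  0.        , 356.0299933 , 195.94604109],
       [  0.        ,   0.        ,   1.        ]]), 'extrinsics': array([[ 1.13856200e-02, -9.99168430e-01,  3.91512023e-02,
        -7.54630439e+01],
       [ 9.95214354e-01,  1.51233054e-02,  9.65384638e-02,
        -5.93555387e+02],
       [-9.70502809e-02,  3.78646882e-02,  9.94558952e-01,
        -8.79876650e+02],
       [ 0.00000000e+00,  0.00000000e+00,  0.00000000e+00,
         1.00000000e+00]])}
scene {'K': array([[475.65101769,   0.        , 258.69082373],
       [  0.        , 475.65101769, 189.59381554],
       [  0.        ,   0.        ,   1.        ]]), 'extrinsics': array([[ 7.60915917e-01,  6.48595431e-01, -1.81915837e-02,
        -4.13888297e+02],
       [-4.23651006e-01,  5.17861638e-01,  7.43195230e-01,
         2.51808474e+02],
       [ 4.91453754e-01, -5.57802197e-01,  6.68827270e-01,
        -1.31203013e+03],
       [ 0.00000000e+00,  0.00000000e+00,  0.00000000e+00,
         1.00000000e+00]])}
```

View pics/top0.png

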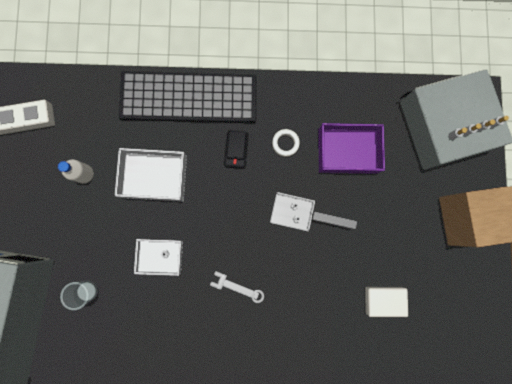

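View pics/scene0.png

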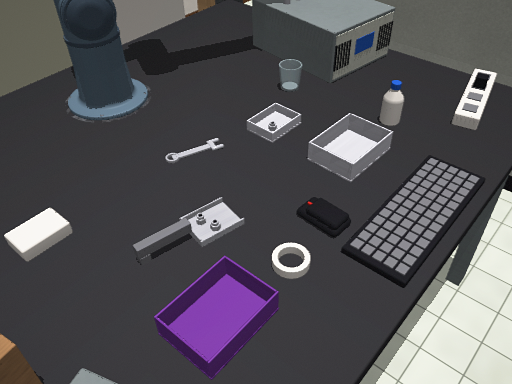

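Top view: the candidate trays are the large grey one at (152,175), the small shallow one with the third fitting at (158,257), and a purple look-alike at (352,148). The grey one at (152,175) fits the description. The shovel has its blade at (293,212) and handle at (335,220), with two fittings at (294,206) and (296,220). Next I'll measure and confirm in an enlarged crop.

```bash
cat > h.py <<'E'
from cell import r
import numpy as np,cv2
def ray(ci,u,v):
    K,E=ci["K"],ci["extrinsics"];R,t=E[:3,:3],E[:3,3]
    d=np.linalg.inv(K)@[u,v,1.];d=R.T@np.array([d[0],-d[1],-d[2]]);return -R.T@t,d
def onz(ci,u,v,z):
    o,d=ray(ci,u,v);return o+d*(z-o[2])/d[2]
def proj(ci,p):
    K,E=ci["K"],ci["extrinsics"];c=E[:3,:3]@np.asarray(p,float)+E[:3,3]
    q=K@[c[0],-c[1],-c[2]];return q[:2]/q[2]
E
python3 - <<'E'
from h import *
im=cv2.imread("pics/top0.png");ci=r.camera_info("top")
c=cv2.resize(im[130:290,100:370],None,fx=2.9,fy=2.9,interpolation=cv2.INTER_CUBIC);cv2.imwrite("pics/crop0.png",c)
g=im.max(2)
m=((g>60)&(im.max(2).astype(int)-im.min(2)<40)).astype(np.uint8)
cs,_=cv2.findContours(m,cv2.RETR_EXTERNAL,cv2.CHAIN_APPROX_NONE)
for k in cs:
    x,y,w,h=cv2.boundingRect(k)
    if 110<x<360 and 135<y<270 and cv2.contourArea(k)>60:
        b=cv2.boxPoints(cv2.minAreaRect(k));print(cv2.contourArea(k),b.round(1).tolist())
        for z in(0,20,28,50):print(z,[onz(ci,*p,z)[:2].round().tolist() for p in b])
E
```

```text
1755.5 [[125.5999984741211, 275.20001220703125], [136.0, 228.6999969482422], [197.3000030517578, 242.3000030517578], [186.89999389648438, 288.8999938964844]]
0 [[389.0, 267.0], [508.0, 246.0], [474.0, 88.0], [356.0, 111.0]]
20 [[392.0, 260.0], [508.0, 240.0], [475.0, 85.0], [359.0, 108.0]]
28 [[393.0, 258.0], [508.0, 238.0], [475.0, 84.0], [361.0, 106.0]]
50 [[395.0, 251.0], [508.0, 231.0], [476.0, 81.0], [364.0, 103.0]]
1755.5 [[265.79998779296875, 229.39999389648438], [272.6000061035156, 189.3000030517578], [362.0, 204.5], [355.20001220703125, 244.60000610351562]]
0 [[510.0, -90.0], [616.0, -107.0], [579.0, -346.0], [472.0, -326.0]]
20 [[510.0, -89.0], [614.0, -106.0], [577.0, -340.0], [473.0, -320.0]]
28 [[510.0, -88.0], [613.0, -105.0], [577.0, -337.0], [473.0, -317.0]]
50 [[510.0, -87.0], [610.0, -103.0], [575.0, -330.0], [474.0, -311.0]]
```

View pics/crop0.png

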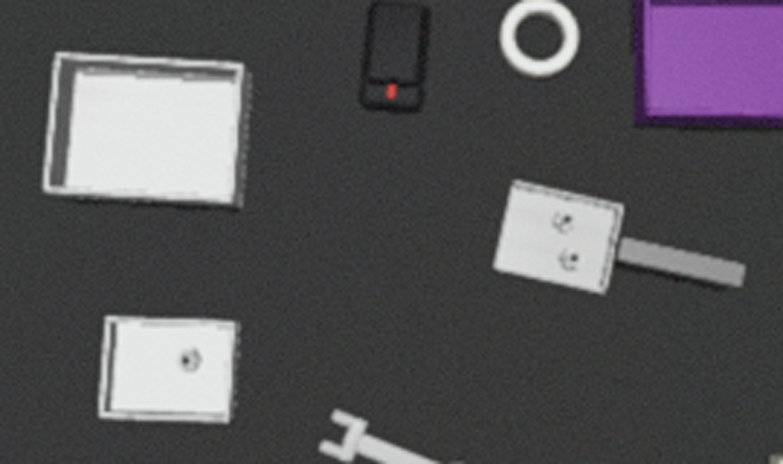

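The crop confirms it: shovel with two fittings at about (293,212), and the large deep tray at (152,175), clearly bigger than the shallow one below it, which holds the third fitting. The path between is clear apart from the low phone (237,150) and wrench. I'll work out coarse poses, then take a closer wrist look.

Run:
```python
from h import *
from scipy.spatial.transform import Rotation as Rn
ci=r.camera_info("top");f=lambda a,b,z:onz(ci,100+a/2.9-.35,130+b/2.9-.35,z)[:2]
T=[f(*p,50) for p in[(58,53),(243,65),(238,205),(45,190)]];print("tray",np.round(T),np.round([np.linalg.norm(T[i]-T[i-1]) for i in range(4)]))
fr=[f(513,182,10),f(495,268,10)];bk=[f(623,204,18),f(604,293,18)];he=f(743,275,42);hf=f(620,248,42)
print(np.round(fr),np.round(bk),hf,he, "len",np.linalg.norm(np.mean(fr,0)-he))
d=hf-he;d/=np.linalg.norm(d);print("dir",d,np.degrees(np.arctan2(d[1],d[0])),"grip",he+72*d, np.mean(fr,0)-140*d)
s=r.read_state();R=Rn.from_quat(np.roll(s["tool_rot"],-1)).as_matrix();print(R.round(3))
E=r.camera_info("wrist")["extrinsics"];K=r.camera_info("wrist")["K"];Rc=E[:3,:3];o=-Rc.T@E[:3,3]
print("cam in tool",R.T@(o-s["position"]),"look",R.T@(-Rc[2]),K[0])
```

```text
tray [[708. 280.]
 [700. 122.]
 [579. 122.]
 [589. 285.]] [119. 158. 122. 163.]
[[ 607. -117.]
 [ 529. -101.]] [[ 587. -215.]
 [ 508. -198.]] [ 546.72046808 -207.5917379 ] [ 524.58209712 -315.56709349] len 211.15302782409634
dir [0.20085342 0.97962131] 78.41313063465515 grip [ 539.04354364 -245.0343595 ] [ 539.53850076 -246.0015477 ]
[[ 0.317  0.948 -0.001]
 [ 0.948 -0.317 -0.002]
 [-0.002 -0.    -1.   ]]
cam in tool [  -0.21296433  -75.73648216 -141.4325146 ] look [5.52404022e-05 2.96563439e-01 9.55013154e-01] [290.23882875   0.         253.0219626 ]
```

Both sizes check out: shovel length 211 (expected 212), tray 120 x 160. Moving over the shovel for a wrist look.

{"fn": "jog_arm", "kwargs": {
  "increments": [
    {"az":10.4},
    {"az":10.4},
    {"az":10.4},
    {"az":10.4},
    {"az":10.4},
    {"az":10.4},
    {"az":10.4},
    {"az":10.4},
    {"x":10,"y":14,"z":1},
    {"x":25,"y":33,"z":1},
    {"x":25,"y":33,"z":2},
    {"x":25,"y":33,"z":2},
    {"x":25,"y":33,"z":2},
    {"x":25,"y":33,"z":2},
    {"x":25,"y":33,"z":2},
    {"x":25,"y":33,"z":2},
    {"x":25,"y":33,"z":2},
    {"x":25,"y":33,"z":2},
    {"x":25,"y":33,"z":2},
    {"x":25,"y":33,"z":2}
  ]
}}

```text
schema error: expected keys grip, x, y, z, ax, ay, az
```

{"fn": "jog_arm", "kwargs": {
  "increments": [
    {"x":25,"y":33,"z":1},
    {"x":25,"y":33,"z":1},
    {"x":25,"y":33,"z":1},
    {"x":25,"y":33,"z":1},
    {"x":25,"y":33,"z":1},
    {"x":25,"y":33,"z":1},
    {"x":25,"y":33,"z":1},
    {"x":25,"y":33,"z":1},
    {"x":15,"y":18,"z":1},
    {"x":5,"y":6},
    {}
  ]
}}

```text
schema error: expected keys grip, x, y, z, ax, ay, az
```

Run:
```python
from h import *
from scipy.spatial.transform import Rotation as Rn
import pickle
s=r.read_state();ci=r.camera_info("wrist");im=r.snapshot("wrist")
cv2.imwrite("pics/w1.png",im[:,:,::-1]);pickle.dump((s,ci),open("w1.pkl","wb"))
print(s["time"],s["position"],Rn.from_quat(np.roll(s["tool_rot"],-1)).as_matrix().round(3),s["q"])
```

```text
0.1 [182.14443544 544.79252783 230.4509758 ] [[ 0.317  0.948 -0.001]
 [ 0.948 -0.317 -0.002]
 [-0.002 -0.    -1.   ]] [1.13771190e+00 3.78010216e-01 7.97807572e-02 1.27436946e+00
 2.04401050e-05 1.46049998e+00]
```

View pics/w1.png

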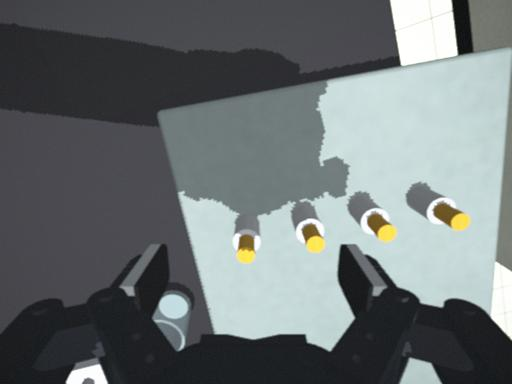

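Wrist picture: a grey cabinet with orange knobs lies below the start pose; nothing useful yet. The moves were refused because each row needs every key. I'll rise first to clear the cabinet.

{"fn": "jog_arm", "kwargs": {
  "increments": [
    {"grip":-1,"x":0,"y":0,"z":-30,"ax":0,"ay":0,"az":0},
    {"grip":-1,"x":0,"y":0,"z":-30,"ax":0,"ay":0,"az":0},
    {"grip":-1,"x":0,"y":0,"z":0,"ax":0,"ay":0,"az":10.4},
    {"grip":-1,"x":0,"y":0,"z":0,"ax":0,"ay":0,"az":10.4},
    {"grip":-1,"x":0,"y":0,"z":0,"ax":0,"ay":0,"az":10.4},
    {"grip":-1,"x":0,"y":0,"z":0,"ax":0,"ay":0,"az":10.4},
    {"grip":-1,"x":0,"y":0,"z":0,"ax":0,"ay":0,"az":10.4},
    {"grip":-1,"x":0,"y":0,"z":0,"ax":0,"ay":0,"az":10.4},
    {"grip":-1,"x":0,"y":0,"z":0,"ax":0,"ay":0,"az":10.4},
    {"grip":-1,"x":0,"y":0,"z":0,"ax":0,"ay":0,"az":10.4},
    {"grip":-1,"x":10,"y":14,"z":0,"ax":0,"ay":0,"az":0},
    {"grip":-1,"x":25,"y":33,"z":0,"ax":0,"ay":0,"az":0},
    {"grip":-1,"x":25,"y":33,"z":0,"ax":0,"ay":0,"az":0},
    {"grip":-1,"x":25,"y":33,"z":0,"ax":0,"ay":0,"az":0},
    {"grip":-1,"x":25,"y":33,"z":0,"ax":0,"ay":0,"az":0},
    {"grip":-1,"x":25,"y":33,"z":0,"ax":0,"ay":0,"az":0},
    {"grip":-1,"x":25,"y":33,"z":0,"ax":0,"ay":0,"az":0},
    {"grip":-1,"x":25,"y":33,"z":0,"ax":0,"ay":0,"az":0},
    {"grip":-1,"x":25,"y":33,"z":0,"ax":0,"ay":0,"az":0},
    {"grip":-1,"x":25,"y":33,"z":0,"ax":0,"ay":0,"az":0}
  ]
}}

```text
time: 2.65
position: [349.7, 191.8, 291.1]
tool_rot: [0.0, 0.995, -0.102, -0.0]
ft_force: [0.5, 0.5, -0.1]
width: 1.001
```

{"fn": "jog_arm", "kwargs": {
  "increments": [
    {"grip":-1,"x":25,"y":33,"z":8,"ax":0,"ay":0,"az":0},
    {"grip":-1,"x":25,"y":33,"z":8,"ax":0,"ay":0,"az":0},
    {"grip":-1,"x":25,"y":33,"z":8,"ax":0,"ay":0,"az":0},
    {"grip":-1,"x":25,"y":33,"z":8,"ax":0,"ay":0,"az":0},
    {"grip":-1,"x":25,"y":33,"z":8,"ax":0,"ay":0,"az":0},
    {"grip":-1,"x":25,"y":33,"z":8,"ax":0,"ay":0,"az":0},
    {"grip":-1,"x":25,"y":33,"z":8,"ax":0,"ay":0,"az":0},
    {"grip":-1,"x":25,"y":33,"z":8,"ax":0,"ay":0,"az":0},
    {"grip":-1,"x":25,"y":33,"z":8,"ax":0,"ay":0,"az":0},
    {"grip":-1,"x":25,"y":33,"z":8,"ax":0,"ay":0,"az":0},
    {"grip":-1,"x":15,"y":21,"z":8,"ax":0,"ay":0,"az":0},
    {"grip":-1,"x":8,"y":10,"z":2,"ax":0,"ay":0,"az":0},
    {"grip":-1,"x":0,"y":0,"z":0,"ax":0,"ay":0,"az":0}
  ]
}}

```text
time: 4.28
position: [543.6, -215.8, 200.9]
tool_rot: [-0.0, 0.995, -0.102, -0.0]
ft_force: [0.1, 0.7, 0.0]
width: 1.003
```

Run:
```python
from h import *
from scipy.spatial.transform import Rotation as Rn
import pickle
s=r.read_state();ci=r.camera_info("wrist");im=r.snapshot("wrist")
cv2.imwrite("pics/w1.png",im[:,:,::-1]);pickle.dump((s,ci),open("w1.pkl","wb"))
print(s["time"],s["position"],Rn.from_quat(np.roll(s["tool_rot"],-1)).as_matrix().round(3),s["q"])
```

```text
4.275 [ 543.55065709 -215.75440131  200.92986748] [[ 0.979 -0.203 -0.001]
 [-0.203 -0.979  0.001]
 [-0.001 -0.001 -1.   ]] [-4.86490999e-01  4.07205855e-01  4.69743699e-02  1.21147823e+00
  3.29001092e-04  1.28897860e+00]
```

View pics/w1.png

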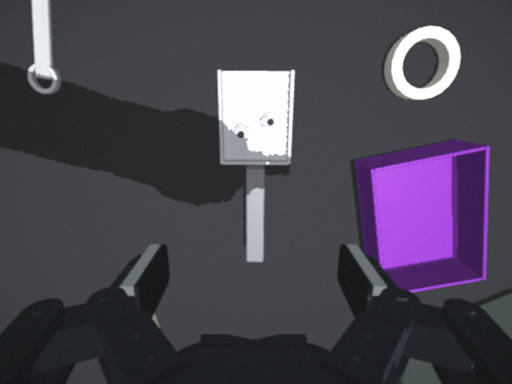

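The wrist view shows the shovel square to the gripper: blade front edge about (257,70), handle from (255,165) to (255,262), both fittings on the blade at about (240,132) and (269,121). Measuring it.

Run:
```python
from h import *
import pickle
s,ci=pickle.load(open("w1.pkl","rb"));im=cv2.imread("pics/w1.png");g=cv2.cvtColor(im,cv2.COLOR_BGR2GRAY).astype(int)
P=[]
for v in range(175,250,5):
    c=np.where(g[v,225:285]>85)[0]+225;P.append([(c[0]+c[-1])/2,v,len(c)])
P=np.array(P);print(P[::3])
print("col255",[(v,g[v,255]) for v in range(234,268,2)],[(v,g[v,257]) for v in range(64,78)])
a=onz(ci,P[0,0],P[0,1],42);b=onz(ci,P[-1,0],P[-1,1],42);d=(a-b)[:2];d/=np.linalg.norm(d)
print("handle",a,b,np.degrees(np.arctan2(*d[::-1])))
print("front",onz(ci,257,70.5,3),[onz(ci,u,70,15) for u in(218.5,294.5)])
for v in(247,262):
  for z in(42,18): print(v,z,onz(ci,255.5,v,z))
```

```text
[[255.  175.   17. ]
 [255.5 190.   18. ]
 [255.  205.   19. ]
 [255.  220.   19. ]
 [255.  235.   19. ]]
col255 [(234, np.int64(190)), (236, np.int64(189)), (238, np.int64(189)), (240, np.int64(188)), (242, np.int64(188)), (244, np.int64(189)), (246, np.int64(188)), (248, np.int64(187)), (250, np.int64(185)), (252, np.int64(187)), (254, np.int64(184)), (256, np.int64(186)), (258, np.int64(185)), (260, np.int64(179)), (262, np.int64(99)), (264, np.int64(69)), (266, np.int64(70))] [(64, np.int64(68)), (65, np.int64(71)), (66, np.int64(72)), (67, np.int64(69)), (68, np.int64(67)), (69, np.int64(66)), (70, np.int64(136)), (71, np.int64(245)), (72, np.int64(255)), (73, np.int64(255)), (74, np.int64(254)), (75, np.int64(254)), (76, np.int64(254)), (77, np.int64(254))]
handle [ 545.84390871 -214.18569247   42.        ] [ 529.19021897 -295.01575767   42.        ] 78.35806613352094
front [ 569.75639701 -110.08418563    3.        ] [array([ 530.09687409, -102.54374656,   15.        ]), array([ 607.80862178, -118.71948929,   15.        ])]
247 42 [ 529.23863898 -297.63024496   42.        ]
247 18 [ 526.87883144 -310.06452594   18.        ]
262 42 [ 525.3138544  -316.72865682   42.        ]
262 18 [ 522.64049308 -330.68872325   18.        ]
```

Rear end and front edge are 211.4 apart (expected 212), so both give the grip point at about (540.5, -246.7, 30), heading 78.3°. Going down to it and closing.

{"fn": "jog_arm", "kwargs": {
  "increments": [
    {"grip":-1,"x":1.5,"y":15,"z":10,"ax":0,"ay":0,"az":0},
    {"grip":-1,"x":1.5,"y":16,"z":25,"ax":0,"ay":0,"az":0},
    {"grip":-1,"x":0.3,"y":0,"z":30,"ax":0,"ay":0,"az":0},
    {"grip":-1,"x":0,"y":0,"z":30,"ax":0,"ay":0,"az":0},
    {"grip":-1,"x":0,"y":0,"z":30,"ax":0,"ay":0,"az":0},
    {"grip":-1,"x":0,"y":0,"z":25,"ax":0,"ay":0,"az":0},
    {"grip":-1,"x":0,"y":0,"z":20,"ax":0,"ay":0,"az":0},
    {"grip":-1,"x":0,"y":0,"z":12,"ax":0,"ay":0,"az":0},
    {"grip":-1,"x":0,"y":0,"z":7,"ax":0,"ay":0,"az":0},
    {"grip":-1,"x":0,"y":0,"z":0,"ax":0,"ay":0,"az":0},
    {"grip":0.2,"x":0,"y":0,"z":0,"ax":0,"ay":0,"az":0},
    {"grip":0.4,"x":0,"y":0,"z":0,"ax":0,"ay":0,"az":0},
    {"grip":0.5,"x":0,"y":0,"z":0,"ax":0,"ay":0,"az":0},
    {"grip":0.6,"x":0,"y":0,"z":0,"ax":0,"ay":0,"az":0},
    {"grip":0.8,"x":0,"y":0,"z":0,"ax":0,"ay":0,"az":0},
    {"grip":1,"x":0,"y":0,"z":0,"ax":0,"ay":0,"az":0},
    {"grip":1,"x":0,"y":0,"z":0,"ax":0,"ay":0,"az":0},
    {"grip":1,"x":0,"y":0,"z":0,"ax":0,"ay":0,"az":0},
    {"grip":1,"x":0,"y":0,"z":0,"ax":0,"ay":0,"az":0}
  ]
}}

```text
time: 6.7
position: [540.7, -246.9, 12.7]
tool_rot: [0.0, 0.995, -0.102, 0.0]
ft_force: [-1.7, 0.3, 5.5]
width: 0.223
```

{"fn": "jog_arm", "kwargs": {
  "increments": [
    {"grip":1,"x":0,"y":0,"z":-1,"ax":0,"ay":0,"az":0},
    {"grip":1,"x":0,"y":0,"z":-2,"ax":0,"ay":0,"az":0},
    {"grip":1,"x":0,"y":0,"z":-4,"ax":0,"ay":0,"az":0},
    {"grip":1,"x":0,"y":0,"z":-6,"ax":0,"ay":0,"az":0},
    {"grip":1,"x":0,"y":0,"z":-8,"ax":0,"ay":0,"az":0},
    {"grip":1,"x":0,"y":0,"z":-9,"ax":0,"ay":0,"az":0},
    {"grip":1,"x":0,"y":0,"z":-9,"ax":0,"ay":0,"az":0},
    {"grip":1,"x":0,"y":0,"z":-9,"ax":0,"ay":0,"az":0},
    {"grip":1,"x":0,"y":0,"z":-8,"ax":0,"ay":0,"az":0},
    {"grip":1,"x":0,"y":0,"z":-5,"ax":0,"ay":0,"az":0},
    {"grip":1,"x":0,"y":0,"z":-3,"ax":0,"ay":0,"az":0},
    {"grip":1,"x":0,"y":0,"z":-1,"ax":0,"ay":0,"az":0},
    {"grip":1,"x":0,"y":0,"z":0,"ax":0,"ay":0,"az":0}
  ]
}}

```text
time: 8.32
position: [540.5, -246.6, 77.1]
tool_rot: [-0.0, 0.995, -0.102, -0.0]
ft_force: [-0.2, -0.9, -3.0]
width: 0.221
```

Run:
```python
from h import *
import pickle
s=r.read_state();ci=r.camera_info("wrist");im=r.snapshot("wrist");sc=r.snapshot("scene")
pickle.dump((s,ci),open("w2.pkl","wb"))
cv2.imwrite("pics/w2.png",im[:,:,::-1]);cv2.imwrite("pics/s2.png",sc[:,:,::-1])
cv2.imwrite("pics/c2.png",np.hstack([im[0:300,130:430],cv2.resize(sc[100:300,120:420],None,fx=1.5,fy=1.5)])[:,:,::-1])
print(s["time"],s["position"],s["ft_force"],s["moment"])
```

```text
8.325 [ 540.46335467 -246.61497257   77.06139229] [-0.17080279 -0.89690488 -2.98315184] [-0.10114171  0.01232989  0.03170508]
```

View pics/c2.png

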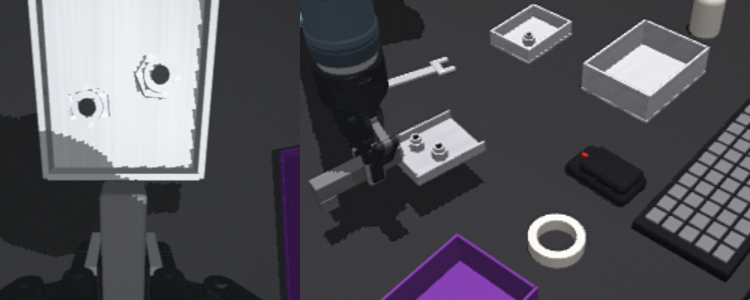

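The shovel is lifted level with both fittings on board, and the way to the tray is clear. Carrying it smoothly to about 30 mm short of the tray while turning square to its short side.

{"fn": "jog_arm", "kwargs": {
  "increments": [
    {"grip":1,"x":1,"y":-2.5,"z":0,"ax":0,"ay":0,"az":-0.1},
    {"grip":1,"x":2,"y":-5,"z":0,"ax":0,"ay":0,"az":-0.3},
    {"grip":1,"x":3.3,"y":-8.7,"z":0,"ax":0,"ay":0,"az":-0.5},
    {"grip":1,"x":4.7,"y":-12.4,"z":0,"ax":0,"ay":0,"az":-0.7},
    {"grip":1,"x":4.7,"y":-12.4,"z":0,"ax":0,"ay":0,"az":-0.7},
    {"grip":1,"x":4.7,"y":-12.4,"z":0,"ax":0,"ay":0,"az":-0.7},
    {"grip":1,"x":4.7,"y":-12.4,"z":0,"ax":0,"ay":0,"az":-0.7},
    {"grip":1,"x":4.7,"y":-12.4,"z":0,"ax":0,"ay":0,"az":-0.7},
    {"grip":1,"x":4.7,"y":-12.4,"z":0,"ax":0,"ay":0,"az":-0.7},
    {"grip":1,"x":4.7,"y":-12.4,"z":0,"ax":0,"ay":0,"az":-0.7},
    {"grip":1,"x":4.7,"y":-12.4,"z":0,"ax":0,"ay":0,"az":-0.7},
    {"grip":1,"x":4.7,"y":-12.4,"z":0,"ax":0,"ay":0,"az":-0.7},
    {"grip":1,"x":4.7,"y":-12.4,"z":0,"ax":0,"ay":0,"az":-0.7},
    {"grip":1,"x":4.7,"y":-12.4,"z":0,"ax":0,"ay":0,"az":-0.7},
    {"grip":1,"x":4.7,"y":-12.4,"z":0,"ax":0,"ay":0,"az":-0.7},
    {"grip":1,"x":4.7,"y":-12.4,"z":0,"ax":0,"ay":0,"az":-0.7},
    {"grip":1,"x":4.7,"y":-12.4,"z":0,"ax":0,"ay":0,"az":-0.7},
    {"grip":1,"x":3.3,"y":-8.7,"z":0,"ax":0,"ay":0,"az":-0.5},
    {"grip":1,"x":2,"y":-5,"z":0,"ax":0,"ay":0,"az":-0.3},
    {"grip":1,"x":1,"y":-2.5,"z":0,"ax":0,"ay":0,"az":-0.1}
  ]
}}

```text
time: 10.92
position: [640.7, -50.5, 77.3]
tool_rot: [0.0, 1.0, -0.001, -0.0]
ft_force: [-0.8, -0.1, -2.5]
width: 0.223
```

Run:
```python
from h import *
import pickle
s=r.read_state();ci=r.camera_info("wrist");im=r.snapshot("wrist");sc=r.snapshot("scene");tp=r.snapshot("top")
pickle.dump((s,ci),open("w3.pkl","wb"))
for n,i in(("w3",im),("s3",sc),("t3",tp)):cv2.imwrite(f"pics/{n}.png",i[:,:,::-1])
a=np.full((480,800,3),0,np.uint8);a[:300,:400]=cv2.resize(im,(400,300));a[:375,400:]=cv2.resize(sc[50:200,250:410],(400,375),interpolation=cv2.INTER_CUBIC)
a[300:480,:360]=cv2.resize(tp[130:220,105:285],(360,180),interpolation=cv2.INTER_CUBIC)
cv2.imwrite("pics/c3.png",a[:,:,::-1]);print(s)
```

```text
{'time': 10.925, 'q': array([-1.77318608e-01,  5.91993304e-01,  1.91607002e-02,  9.98035792e-01,
       -1.04416370e-04,  1.39490148e+00]), 'qvel': array([ 0.02490511,  0.01005964,  0.01783453,  0.00997474, -0.0035297 ,
        0.01827046]), 'joint_torque': array([ 1.76109918e-01, -5.67830443e+01,  2.64629334e+01, -7.49248284e-03,
        9.63005936e-02, -1.41148097e-02]), 'position': array([640.72779725, -50.54348218,  77.27371326]), 'tool_rot': array([ 4.50652146e-05,  9.99999745e-01, -7.11880794e-04, -4.46464326e-05]), 'ft_force': array([-0.83636114, -0.05051997, -2.5462818 ]), 'moment': array([-0.06889712,  0.02862975, -0.04007002]), 'width': 0.22326786861643622}
```

View pics/c3.png

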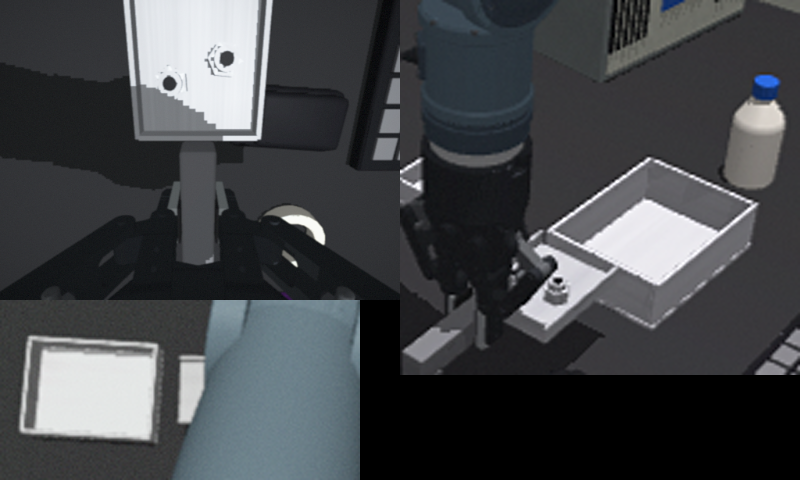

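Both fittings are still on the blade, and it sits level just short of the tray: top inset has the blade front near x=178, tray rim near x=158. Now measuring the gap and the edge height.

Run:
```python
from h import *
im=cv2.imread("pics/t3.png");g=cv2.cvtColor(im,cv2.COLOR_BGR2GRAY).astype(int);ci=r.camera_info("top")
for v in range(150,204,6):print(v,[int(x) for x in g[v,174:200]])
for u in(186,):pass
for v in (155,165,175,185,195):
    print(v,"rim outer",[onz(ci,u,v,50)[:2].round(1).tolist() for u in(182,184)],"blade",[onz(ci,u,v,67)[:2].round(1).tolist() for u in(193,194.5)])
sc=r.camera_info("scene")
for n,p in dict(nearR=(700,122,50),nearL=(579,122,50),edgeR=(680.7,89.5,64.4),edgeL=(600.7,89.5,64.4)).items():
    q=proj(sc,p);print(n,q.round(1),((q-[250,50])*2.5+[400,0]).round())
```

```text
150 [77, 75, 68, 75, 73, 66, 60, 59, 57, 57, 56, 55, 56, 64, 56, 56, 54, 61, 53, 53, 58, 59, 59, 58, 58, 58]
156 [128, 124, 122, 114, 118, 116, 129, 169, 185, 157, 94, 94, 92, 66, 53, 58, 63, 57, 62, 59, 54, 58, 61, 59, 57, 58]
162 [229, 229, 229, 230, 230, 229, 222, 218, 199, 109, 92, 99, 89, 61, 53, 59, 58, 52, 59, 60, 71, 169, 209, 211, 208, 208]
168 [230, 229, 229, 230, 229, 229, 225, 210, 178, 98, 90, 86, 66, 58, 61, 59, 59, 61, 58, 57, 91, 173, 207, 208, 207, 208]
174 [229, 230, 230, 231, 229, 217, 212, 198, 109, 86, 104, 96, 57, 57, 56, 56, 61, 62, 55, 61, 101, 176, 212, 213, 213, 213]
180 [229, 230, 230, 230, 231, 225, 220, 199, 110, 90, 94, 81, 58, 55, 56, 53, 59, 56, 59, 61, 121, 185, 211, 211, 210, 210]
186 [228, 230, 229, 230, 230, 227, 201, 123, 92, 92, 84, 64, 59, 56, 56, 57, 58, 56, 55, 72, 149, 200, 216, 214, 214, 214]
192 [230, 230, 229, 230, 221, 217, 201, 111, 89, 81, 68, 59, 62, 56, 53, 61, 54, 63, 56, 59, 57, 66, 67, 64, 52, 66]
198 [199, 209, 219, 220, 216, 189, 125, 96, 102, 104, 66, 53, 57, 61, 59, 61, 57, 58, 55, 64, 56, 60, 60, 66, 81, 85]
155 rim outer [[692.8, 125.2], [692.9, 120.2]] blade [[689.8, 95.3], [689.8, 91.6]]
165 rim outer [[667.4, 124.4], [667.5, 119.4]] blade [[664.8, 94.6], [664.9, 90.9]]
175 rim outer [[642.2, 123.6], [642.2, 118.6]] blade [[640.0, 93.9], [640.1, 90.2]]
185 rim outer [[617.0, 122.8], [617.1, 117.9]] blade [[615.4, 93.1], [615.4, 89.5]]
195 rim outer [[592.1, 122.0], [592.1, 117.1]] blade [[590.8, 92.4], [590.9, 88.8]]
nearR [352.1 163.2] [655. 283.]
nearL [305.7 141.7] [539. 229.]
edgeR [336.5 161.7] [616. 279.]
edgeL [305.2 147.1] [538. 243.]
```

Tray near rim slopes by -3° (y about 121 at x=690, 126 at x=590), and the blade edge measures y=90.8 against 89.5 from the kinematics, close enough. Turning 3°, moving in about 41 mm so that the edge ends just past the rim wall, then 4° nose down.

{"fn": "jog_arm", "kwargs": {
  "increments": [
    {"grip":1,"x":-0.3,"y":-1.5,"z":0,"ax":0,"ay":0,"az":0.1},
    {"grip":1,"x":-0.7,"y":-4,"z":0,"ax":0,"ay":0,"az":0.3},
    {"grip":1,"x":-1.2,"y":-6,"z":0,"ax":0,"ay":0,"az":0.5},
    {"grip":1,"x":-1.2,"y":-6.5,"z":0,"ax":0,"ay":0,"az":0.6},
    {"grip":1,"x":-1.2,"y":-6.5,"z":0,"ax":0,"ay":0,"az":0.6},
    {"grip":1,"x":-1.2,"y":-6.5,"z":0,"ax":0,"ay":0,"az":0.5},
    {"grip":1,"x":-0.8,"y":-5,"z":0,"ax":0,"ay":0,"az":0.3},
    {"grip":1,"x":-0.6,"y":-3,"z":0,"ax":0,"ay":0,"az":0.1},
    {"grip":1,"x":-0.2,"y":-1.5,"z":0,"ax":0,"ay":0,"az":0},
    {"grip":1,"x":0,"y":0,"z":0,"ax":0,"ay":0,"az":0},
    {"grip":1,"x":0,"y":0,"z":0,"ax":-0.5,"ay":0,"az":0},
    {"grip":1,"x":0,"y":0,"z":0,"ax":-1,"ay":0,"az":0},
    {"grip":1,"x":0,"y":0,"z":0,"ax":-1,"ay":0,"az":0},
    {"grip":1,"x":0,"y":0,"z":0,"ax":-1,"ay":0,"az":0},
    {"grip":1,"x":0,"y":0,"z":0,"ax":-0.5,"ay":0,"az":0},
    {"grip":1,"x":0,"y":0,"z":0,"ax":0,"ay":0,"az":0}
  ]
}}

```text
time: 13.08
position: [634.4, -9.8, 77.2]
tool_rot: [0.035, 0.999, -0.027, -0.001]
ft_force: [-0.1, 0.0, -3.8]
width: 0.224
```

{"fn": "jog_arm", "kwargs": {
  "increments": [
    {"grip":1,"x":0,"y":0,"z":1,"ax":0,"ay":0,"az":0},
    {"grip":1,"x":0,"y":0,"z":1,"ax":0,"ay":0,"az":0},
    {"grip":1,"x":0,"y":0,"z":1,"ax":0,"ay":0,"az":0},
    {"grip":1,"x":0,"y":0,"z":0,"ax":0,"ay":0,"az":0}
  ]
}}

```text
time: 13.58
position: [634.2, -10.4, 74.1]
tool_rot: [0.035, 0.999, -0.027, -0.001]
ft_force: [0.8, 0.1, -3.4]
width: 0.225
```

{"fn": "jog_arm", "kwargs": {
  "increments": [
    {"grip":1,"x":0,"y":0,"z":1,"ax":0,"ay":0,"az":0},
    {"grip":1,"x":0,"y":0,"z":0.5,"ax":0,"ay":0,"az":0},
    {"grip":1,"x":0,"y":0,"z":0,"ax":0,"ay":0,"az":0}
  ]
}}

```text
time: 13.95
position: [634.3, -10.4, 72.7]
tool_rot: [0.035, 0.999, -0.027, -0.001]
ft_force: [-0.7, -0.5, -3.6]
width: 0.224
```

Run:
```python
from h import *
s=r.read_state();sc=r.snapshot("scene");tp=r.snapshot("top")
a=np.zeros((450,800,3),np.uint8)
a[:450,:480]=cv2.resize(sc[50:200,260:420],(480,450),interpolation=cv2.INTER_CUBIC)
a[:300,480:]=cv2.resize(tp[140:215,115:195],(320,300),interpolation=cv2.INTER_CUBIC)
cv2.imwrite("pics/c4.png",a[:,:,::-1]);print(s["position"],s["ft_force"],s["moment"],s["q"])
g=cv2.cvtColor(tp,cv2.COLOR_RGB2GRAY)
```

```text
[634.29403742 -10.35052835  72.74517825] [-0.71286225 -0.47334351 -3.59374447] [ 0.05335564 -0.04546845 -0.02331837] [-0.08204518  0.58209819 -0.01297759  0.97387096 -0.06968401  1.54265584]
```

View pics/c4.png

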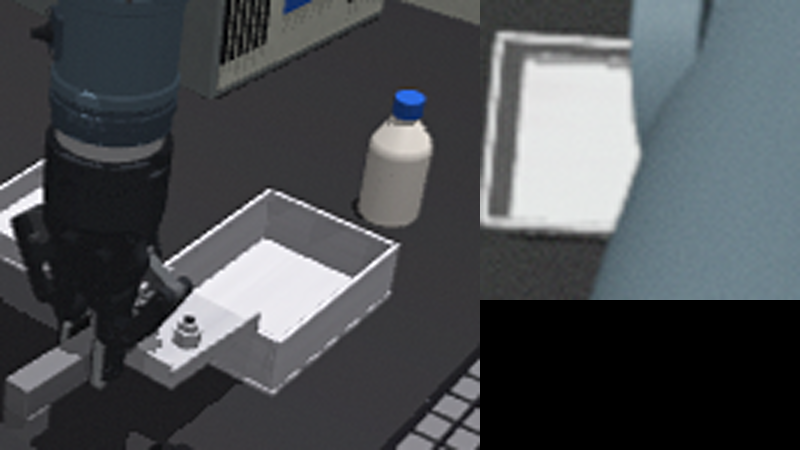

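Scene crop: the blade's front lies over the near rim and both fittings are on board (one partly hidden). Edge computed at z≈50.3, so I'll press lightly until contact shows.

{"fn": "jog_arm", "kwargs": {
  "increments": [
    {"grip":1,"x":0,"y":0,"z":0.7,"ax":0,"ay":0,"az":0},
    {"grip":1,"x":0,"y":0,"z":0,"ax":0,"ay":0,"az":0}
  ]
}}

```text
time: 14.3
position: [634.5, -10.4, 72.2]
tool_rot: [0.035, 0.999, -0.027, -0.001]
ft_force: [-0.0, 0.1, -2.5]
width: 0.224
```

```bash
python3 -c "
from cell import r
s=r.read_state();print(s['position'],s['ft_force'],s['moment'])"
```

```text
[634.46484839 -10.43668082  72.23164371] [-0.00932838  0.11053116 -2.49760441] [0.12032158 0.02297936 0.04293989]
```

{"fn": "jog_arm", "kwargs": {
  "increments": [
    {"grip":1,"x":0,"y":0,"z":0.7,"ax":0,"ay":0,"az":0},
    {"grip":1,"x":0,"y":0,"z":0,"ax":0,"ay":0,"az":0}
  ]
}}

```text
time: 14.55
position: [634.5, -10.5, 71.7]
tool_rot: [0.035, 0.999, -0.027, -0.001]
ft_force: [0.6, 0.6, -0.5]
width: 0.227
```

```bash
python3 -c "
from cell import r
s=r.read_state();print(s['position'],s['ft_force'],s['moment'])"
```

```text
[634.54614367 -10.5366792   71.7468162 ] [ 0.63565941  0.60067644 -0.4907244 ] [0.18507186 0.11587656 0.00161131]
```

Contact is confirmed: upward load of about 3 N and the moment rising. Now tipping about the edge, 2° per row, to 40° nose down.

{"fn": "jog_arm", "kwargs": {
  "increments": [
    {"grip":1,"x":0,"y":-0.5,"z":-4.8,"ax":-2,"ay":0,"az":0},
    {"grip":1,"x":0,"y":-0.5,"z":-4.8,"ax":-2,"ay":0,"az":0},
    {"grip":1,"x":0,"y":-0.5,"z":-4.8,"ax":-2,"ay":0,"az":0},
    {"grip":1,"x":0,"y":-0.5,"z":-4.8,"ax":-2,"ay":0,"az":0},
    {"grip":1,"x":0,"y":-0.5,"z":-4.8,"ax":-2,"ay":0,"az":0},
    {"grip":1,"x":0,"y":-0.5,"z":-4.8,"ax":-2,"ay":0,"az":0},
    {"grip":1,"x":0,"y":-0.5,"z":-4.8,"ax":-2,"ay":0,"az":0},
    {"grip":1,"x":0,"y":-0.5,"z":-4.8,"ax":-2,"ay":0,"az":0},
    {"grip":1,"x":0,"y":-0.5,"z":-4.8,"ax":-2,"ay":0,"az":0},
    {"grip":1,"x":0,"y":-0.5,"z":-4.8,"ax":-2,"ay":0,"az":0},
    {"grip":1,"x":0,"y":-0.5,"z":-4.8,"ax":-2,"ay":0,"az":0},
    {"grip":1,"x":0,"y":-0.5,"z":-4.8,"ax":-2,"ay":0,"az":0},
    {"grip":1,"x":0,"y":-0.5,"z":-4.8,"ax":-2,"ay":0,"az":0},
    {"grip":1,"x":0,"y":-0.5,"z":-4.8,"ax":-2,"ay":0,"az":0},
    {"grip":1,"x":0,"y":-0.5,"z":-4.8,"ax":-2,"ay":0,"az":0},
    {"grip":1,"x":0,"y":-0.5,"z":-4.8,"ax":-2,"ay":0,"az":0},
    {"grip":1,"x":0,"y":-0.5,"z":-4.8,"ax":-2,"ay":0,"az":0},
    {"grip":1,"x":0,"y":-0.5,"z":-4.8,"ax":-2,"ay":0,"az":0},
    {"grip":1,"x":0,"y":0,"z":0,"ax":0,"ay":0,"az":0},
    {"grip":1,"x":0,"y":0,"z":0,"ax":0,"ay":0,"az":0}
  ]
}}

```text
time: 17.05
position: [636.5, 29.3, 147.0]
tool_rot: [0.341, 0.94, -0.025, -0.009]
ft_force: [-0.0, 3.7, 2.3]
width: 0.227
```

Run:
```python
from h import *
s=r.read_state();sc=r.snapshot("scene");w=r.snapshot("wrist");tp=r.snapshot("top")
a=np.zeros((600,800,3),np.uint8)
a[:300,:400]=cv2.resize(sc[50:200,240:440],(400,300),interpolation=cv2.INTER_CUBIC)
a[:300,400:]=cv2.resize(w,(400,300))
a[300:,:400]=cv2.resize(tp[135:210,100:200],(400,300),interpolation=cv2.INTER_CUBIC)
cv2.imwrite("pics/c5.png",a[:,:,::-1]);print(s["position"],s["ft_force"],s["moment"],s["q"],s["width"])
```

```text
[636.53131232  29.32518961 146.98404651] [-0.03814683  3.65002391  2.33716302] [ 1.61094529 -0.25085232  0.14092998] [ 0.24690813  0.75248345  0.29589125  1.35694948 -0.65976162  1.95473633] 0.22673564978429053
```

View pics/c5.png

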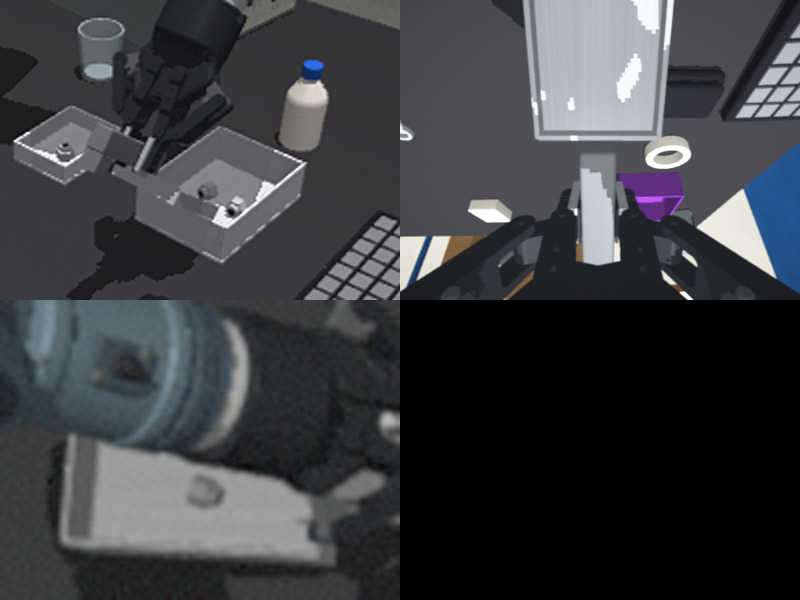

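Wrist view: the blade is empty as far as it shows. Scene inset: one fitting is in the tray at (207,190) and the other at (235,207) just beyond the blade's lip. Lifting off, backing away, then levelling.

{"fn": "jog_arm", "kwargs": {
  "increments": [
    {"grip":1,"x":0,"y":3.2,"z":-4,"ax":0,"ay":0,"az":0},
    {"grip":1,"x":0,"y":6.4,"z":-7,"ax":0,"ay":0,"az":0},
    {"grip":1,"x":0,"y":12,"z":0,"ax":0,"ay":0,"az":0},
    {"grip":1,"x":0,"y":15,"z":0,"ax":0,"ay":0,"az":0},
    {"grip":1,"x":0,"y":15,"z":0,"ax":0,"ay":0,"az":0},
    {"grip":1,"x":0,"y":15,"z":0,"ax":0,"ay":0,"az":0},
    {"grip":1,"x":0,"y":8,"z":0,"ax":0,"ay":0,"az":0},
    {"grip":1,"x":0,"y":0,"z":0,"ax":4,"ay":0,"az":0},
    {"grip":1,"x":0,"y":0,"z":0,"ax":4,"ay":0,"az":0},
    {"grip":1,"x":0,"y":0,"z":0,"ax":4,"ay":0,"az":0},
    {"grip":1,"x":0,"y":0,"z":0,"ax":4,"ay":0,"az":0},
    {"grip":1,"x":0,"y":0,"z":0,"ax":4,"ay":0,"az":0},
    {"grip":1,"x":0,"y":0,"z":0,"ax":4,"ay":0,"az":0},
    {"grip":1,"x":0,"y":0,"z":0,"ax":4,"ay":0,"az":0},
    {"grip":1,"x":0,"y":0,"z":0,"ax":4,"ay":0,"az":0},
    {"grip":1,"x":0,"y":0,"z":0,"ax":4,"ay":0,"az":0},
    {"grip":1,"x":0,"y":0,"z":0,"ax":4,"ay":0,"az":0},
    {"grip":1,"x":0,"y":0,"z":0,"ax":0,"ay":0,"az":0}
  ]
}}

```text
time: 19.45
position: [633.3, -23.6, 203.9]
tool_rot: [0.001, 1.0, -0.028, -0.0]
ft_force: [0.7, 0.3, -3.1]
width: 0.225
```

Run:
```python
from h import *
ci=r.camera_info("top")
print([onz(ci,u,v,20)[:2].round() for u in(225,249) for v in(130,169)],"wrench",onz(ci,222,272,0),"smalltray",onz(ci,182,241,28))
s=r.read_state();sc=r.snapshot("scene")
from scipy.spatial.transform import Rotation as Rn
print(s["position"],s["ft_force"],s["moment"]);print(Rn.from_quat(np.roll(s["tool_rot"],-1)).as_matrix().round(3))
cv2.imwrite("pics/c6.png",cv2.resize(sc[40:220,220:440],None,fx=3.2,fy=3.2,interpolation=cv2.INTER_CUBIC)[:,:,::-1])
```

```text
[array([768.,  21.]), array([664.,  19.]), array([769., -42.]), array([666., -44.])] wrench [399.08000287  22.07962711   0.        ] smalltray [478.18561904 122.15219487  28.        ]
[633.32812881 -23.58679104 203.91728027] [ 0.68287335  0.27190131 -3.14050663] [-0.00305784 -0.05250474  0.05327527]
[[ 0.998 -0.056 -0.001]
 [-0.056 -0.998 -0.002]
 [-0.001  0.002 -1.   ]]
```

View pics/c6.png

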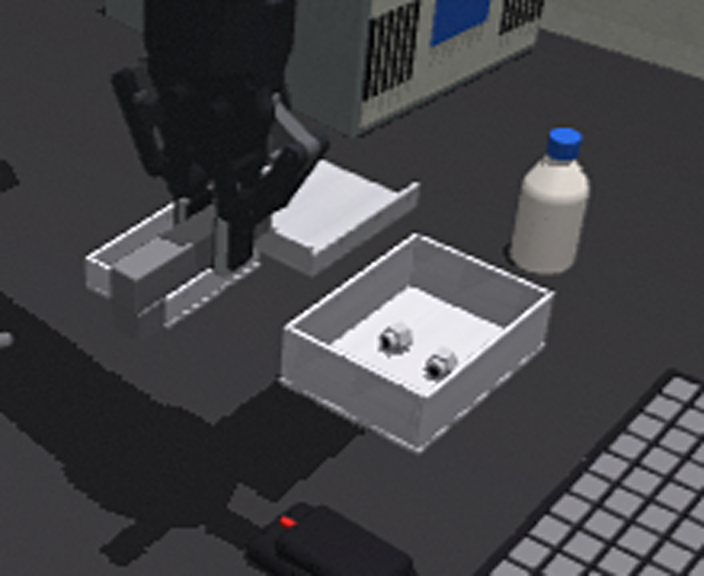

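Both fittings lie on the tray floor, at (395,338) and (440,362) in the crop, and the blade is empty and level. Laying the shovel down at about x=585, 30 mm before the tray and clear of the phone (x≥664).

{"fn": "jog_arm", "kwargs": {
  "increments": [
    {"grip":1,"x":-6,"y":4,"z":3,"ax":0,"ay":0,"az":0},
    {"grip":1,"x":-12,"y":7,"z":10,"ax":0,"ay":0,"az":0},
    {"grip":1,"x":-12,"y":7,"z":18,"ax":0,"ay":0,"az":0},
    {"grip":1,"x":-11,"y":6,"z":20,"ax":0,"ay":0,"az":0},
    {"grip":1,"x":-6,"y":3,"z":20,"ax":0,"ay":0,"az":0},
    {"grip":1,"x":0,"y":0,"z":20,"ax":0,"ay":0,"az":0},
    {"grip":1,"x":0,"y":0,"z":20,"ax":0,"ay":0,"az":0},
    {"grip":1,"x":0,"y":0,"z":20,"ax":0,"ay":0,"az":0},
    {"grip":1,"x":0,"y":0,"z":18,"ax":0,"ay":0,"az":0},
    {"grip":1,"x":0,"y":0,"z":14,"ax":0,"ay":0,"az":0},
    {"grip":1,"x":0,"y":0,"z":10,"ax":0,"ay":0,"az":0},
    {"grip":1,"x":0,"y":0,"z":7,"ax":0,"ay":0,"az":0},
    {"grip":1,"x":0,"y":0,"z":4,"ax":0,"ay":0,"az":0},
    {"grip":1,"x":0,"y":0,"z":2,"ax":0,"ay":0,"az":0},
    {"grip":1,"x":0,"y":0,"z":1,"ax":0,"ay":0,"az":0},
    {"grip":1,"x":0,"y":0,"z":0,"ax":0,"ay":0,"az":0}
  ]
}}

```text
time: 21.5
position: [585.6, -46.3, 17.2]
tool_rot: [-0.0, 1.0, -0.027, 0.0]
ft_force: [-0.5, -0.6, -2.6]
width: 0.222
```

{"fn": "jog_arm", "kwargs": {
  "increments": [
    {"grip":1,"x":0,"y":0,"z":1,"ax":0,"ay":0,"az":0},
    {"grip":1,"x":0,"y":0,"z":1,"ax":0,"ay":0,"az":0},
    {"grip":1,"x":0,"y":0,"z":0,"ax":0,"ay":0,"az":0}
  ]
}}

```text
time: 21.88
position: [585.3, -46.2, 14.9]
tool_rot: [-0.0, 1.0, -0.027, -0.0]
ft_force: [-0.0, -0.8, -2.6]
width: 0.221
```

{"fn": "jog_arm", "kwargs": {
  "increments": [
    {"grip":1,"x":0,"y":0,"z":1,"ax":0,"ay":0,"az":0},
    {"grip":1,"x":0,"y":0,"z":0.8,"ax":0,"ay":0,"az":0},
    {"grip":1,"x":0,"y":0,"z":0,"ax":0,"ay":0,"az":0}
  ]
}}

```text
time: 22.25
position: [585.4, -46.2, 13.2]
tool_rot: [-0.0, 1.0, -0.027, 0.0]
ft_force: [-0.8, -0.4, -3.0]
width: 0.222
```

{"fn": "jog_arm", "kwargs": {
  "increments": [
    {"grip":1,"x":0,"y":0,"z":0.7,"ax":0,"ay":0,"az":0},
    {"grip":1,"x":0,"y":0,"z":0,"ax":0,"ay":0,"az":0}
  ]
}}

```text
time: 22.5
position: [585.4, -46.1, 12.9]
tool_rot: [-0.0, 1.0, -0.027, 0.0]
ft_force: [-2.3, 1.8, 1.4]
width: 0.226
```

Bench contact at the original grasp height, so the shovel is flat. Releasing and rising.

{"fn": "jog_arm", "kwargs": {
  "increments": [
    {"grip":0.5,"x":0,"y":0,"z":0,"ax":0,"ay":0,"az":0},
    {"grip":0,"x":0,"y":0,"z":0,"ax":0,"ay":0,"az":0},
    {"grip":-0.5,"x":0,"y":0,"z":0,"ax":0,"ay":0,"az":0},
    {"grip":-0.5,"x":0,"y":0,"z":0,"ax":0,"ay":0,"az":0},
    {"grip":-0.5,"x":0,"y":0,"z":0,"ax":0,"ay":0,"az":0},
    {"grip":-0.5,"x":0,"y":0,"z":-5,"ax":0,"ay":0,"az":0},
    {"grip":-0.5,"x":0,"y":0,"z":-10,"ax":0,"ay":0,"az":0},
    {"grip":-0.5,"x":0,"y":0,"z":-20,"ax":0,"ay":0,"az":0},
    {"grip":-0.5,"x":0,"y":0,"z":-30,"ax":0,"ay":0,"az":0},
    {"grip":-0.5,"x":0,"y":0,"z":-30,"ax":0,"ay":0,"az":0},
    {"grip":-0.5,"x":0,"y":0,"z":-30,"ax":0,"ay":0,"az":0},
    {"grip":-0.5,"x":0,"y":0,"z":-30,"ax":0,"ay":0,"az":0},
    {"grip":-0.5,"x":0,"y":0,"z":-20,"ax":0,"ay":0,"az":0},
    {"grip":-0.5,"x":0,"y":0,"z":0,"ax":0,"ay":0,"az":0}
  ]
}}

```text
time: 24.25
position: [586.9, -46.5, 190.0]
tool_rot: [0.0, 1.0, -0.027, 0.002]
ft_force: [-0.2, -0.1, -0.0]
width: 0.749
```

Run:
```python
from h import *
s=r.read_state();sc=r.snapshot("scene");w=r.snapshot("wrist")
a=np.zeros((450,800,3),np.uint8)
a[:,:400]=cv2.resize(sc[70:295,200:400],(400,450),interpolation=cv2.INTER_CUBIC);a[:300,400:]=cv2.resize(w,(400,300))
cv2.imwrite("pics/c7.png",a[:,:,::-1]);print(s["time"],s["position"],s["ft_force"],s["width"])
```

```text
24.25 [586.88749613 -46.51355533 190.04185802] [-0.22235949 -0.12457573 -0.02294685] 0.7488546390144836
```

View pics/c7.png

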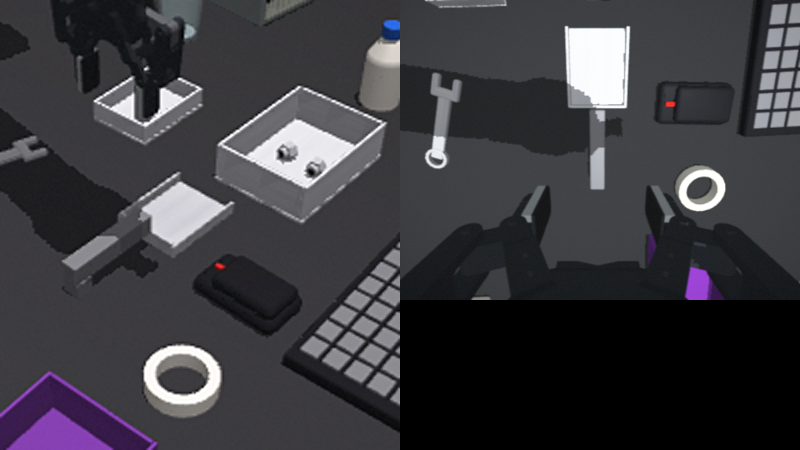

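The shovel lies flat and empty beside the tray, both fittings are in the deep tray at (287,152) and (316,167), and the gripper is clear. Handing in.

```bash
python3 -c "
from cell import r
print(r.close_job())"
```

```text
the job is handed in; nothing more can be done
None
```

The job is done and handed in at about 24 s of the 51 s allowed, though no verdict was reported.

- **Carry and rest:** I gripped the shovel by its handle and carried it level. I then rested the blade's front edge on the large tray's near rim. The force reading there showed about 3 N of contact. A picture taken just before contact showed both fittings still on the blade; one was partly hidden.
- **Tip:** I tipped the blade to about 40° nose down and both fittings slid into the tray. The gripper did not touch them.
- **Lay down:** I laid the empty shovel on the bench about 30 mm short of the tray and let go.

The last pictures show both fittings on the floor of the deep tray, and the shovel lying flat and empty. The third fitting in the small tray is hidden by the gripper in that last scene picture. An earlier one, taken during the tip, shows it in place.

At the last reading the gripper was clear, with near-zero force. The highest force I read was about 5.5 N, but I only sampled it between moves.

Two small disagreements came up. The blade edge measured about 1 mm further forward than calculated. My first moves were also refused for missing keys, so nothing moved then. No check failed.

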